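# Blow a spark plug clean and hold the air lever

### The arm

A 6-joint arm with a two-finger parallel gripper is mounted at the origin on a cart in front of the work surface, level with it; the furniture and walls round the work are solid. World frame = base frame: x ahead of the robot, y to its left, z up, the work surface at z = 0. Lengths are in m, angles in degrees, forces in N, time in s.
With the tool pointing down it reaches from about 0.4 to 0.825 m from the base axis. Payload 7 kg.
Tool frame: the origin (TCP) lies midway between the tips of the shut fingers; the grasp point (between the pads) lies r.grip_depth behind it (r.grip_depth is the distance from the TCP to the grasp point, in m); z points along the fingers, y is the line along which they close (so a half turn about z gives the same grasp; the last joint's range is limited). The gripper opens to 88 mm and grips with 3 to 60 N. Pads are 19 mm wide; open, the fingers measure 130 mm over their backs; the gripper's body (78 mm by 193 mm) begins 47 mm behind the grasp point.
Start: joints at [86.064, 20.546, 0.682, 0, -70.136, -16.507], TCP at [0.236, 0.632, 0.227] pointing down, gripper open.
Joint ranges: [-176.03, 176.03], [-82.01, 121.73], [-58.28, 71.71], [-173.87, 95.51], [-174.79, -0.11], [-173.66, 173.66]. Speed limits (degrees/s): [136.94, 136.94, 172.46, 180, 180, 180].

### API

Orientations are given as [roll, pitch, yaw] about the fixed x, y, z axes, in that order (R = Rz(yaw) Ry(pitch) Rx(roll)).
In Python, from plant import r, imaging gives the robot as it stands (r), with the cameras (imaging).
- The arm moves only by the tool drive_effector, called after "Emit:" as name(argument=value, ...) on one line, values as JSON. Schema: {"type":"object","properties":{"increments":{"type":"object","properties":{"moves":{"type":"array","items":{"type":"array","items":{"type":"number"},"minItems":6,"maxItems":6},"minItems":1,"maxItems":12}},"additionalProperties":false,"required":["moves"]},"aperture":{"type":"number"},"grip_n":{"type":"number"},"only":{"type":"string"},"quiet":{"type":"boolean"},"lines":{"type":"string"}},"required":["increments"],"additionalProperties":false}. increments is an object whose key "moves" holds a list of rows, 1 to 12 of them, each of 6 numbers: dx, dy, dz in fractions of the full range, 1 being 0.6 m, then a rotation vector rx, ry, rz in parts of the range, where 1.0 means 60 degrees; each row is the pose to reach, as a shift and turn from the pose commanded when the call began, along the tool's axes at that moment; what a row does not reach only later rows make up. A row lasts 1/12 s, in which the tool goes at most 0.0417 m and 7.16 degrees, less where a joint would pass 70% of its speed; a pose out of reach is approached as far as the arm can. aperture is the finger opening in m, set as the call begins (left out keeps the last). The fingers move at their own pace and stop on an object; grip_n is the grip in N (left out, the last holds). Time passes only in rows, so rows that do not move let the fingers close. The tool returns the time, the measured TCP pose, the force, the opening and the grip force at its end. only (a regular expression) keeps the lines of the reply that match it, lines (a string "A,B") keeps lines A to B, and quiet returns only ok. Shift and turn numbers lie between -1 and 1, and a call with a number outside is refused. Input that does not fit is refused with a message, and nothing moves.
- r.get_state(): the state, without advancing time (a new reading comes with each control period).
- imaging.capture(name): name is "scene" or "top" or "wrist"; returns a dict with "frame" (384x512x3 uint8, red, green, blue), "z_map" (384x512 float32, m along the optical axis (not along the pixel's ray), 0 where there is no reading), "fx", "fy", "cx", "cy" (pixels), "cam_to_world" (4x4, takes a point from camera to world coordinates). Camera axes: x right, y down, z forward; pixel columns grow to the right and rows downward; lengths in m; the calibration is good to about 2 mm. A picture is of the moment at which its call begins.
- r.close_job(): hands the job in; it is judged then, once.
The state is a dict: "time_s": time; "joints": joint angles; "qd": joint speeds; "joint_torque": joint torques, N m; "tcp_pos": TCP position; "eef_rot": TCP orientation; "contact_force": force on the tool from outside, world axes, zero at the start; "moment": the same for the moment, N m; "gripper_width": finger opening in m; "gripper_force": force on a finger pad.
Only numpy, scipy, OpenCV 4.12 (cv2) and the standard library are available. Lean on these libraries where they do the work, as an engineer would, in place of code of your own. Each camera call takes 0.05 s, during which the arm holds its last target. There are 200 camera calls.

### The job

Blow the used spark plug clean: lift it out of the wooden plug stand, set it nose down and fully home in the hole on top of the grey plug cleaner and let go of it, then press the cleaner's spring-return lever down until its arm lies level, which is the air position, and finish while still holding it there. Leave the lever alone as long as the hole is open, do not take it clearly past level (that would turn on the grit), and do not disturb the other things on the bench.

Things in the scene. Friction and masses are not known exactly. Their poses are not given: they have to be found in the camera images.
- spark_plug: The used spark plug, upright in an end hole of the wooden stand, ceramic up. Origin on its axis at the underside of its sealing washer (21 mm wide), z up. Above it: hexagon 20 mm across up to z = 16 mm, then round pale ceramic 12 mm across, z = 16 to 49 mm: grip it there. Below it: thread 14 mm across and nose, down to z = -21 mm. 57 g. Its yaw has no meaning.
- plug_stand: Drilled block of light wood, fixed to the bench, 46 x 92 x 34 mm (x, y, z), origin at the centre of its underside; three holes in a row along y at -28, 0 and 28 mm, 16.4 mm wide, 27 mm deep. The plug stands in the hole at y = +28 mm, its washer on the block's top; the other two are empty.
- plug_cleaner: The plug cleaner, a grey steel cabinet fixed to the bench, 156 x 186 mm (x, y), deck at z = 114 mm; origin at the centre of its underside; its front with the round pressure gauge faces -x. On the deck stands an aluminium gland block 56 x 56 x 30 mm with the plug hole, centred at x = 0, y = 35 mm, top at z = 144 mm. The lever is on the right side (-y).
- gland_mouth (a point): Centre of the plug hole's mouth on top of the gland block. The hole is 16.4 mm wide, with a 1.5 mm chamfer, 28 mm deep and vertical; the plug is home when its washer rests on the block, that is, its origin is at this point.
- blast_lever (a joint): Angle of the lever (rad): 0 at rest, where the spring lifts the arm 0.45 rad above level; it grows as the grip is pressed down; 0.45 = arm level (air); 0.90 = bottom stop (grit). Springs back when let go; holding it level takes about 8 N at the grip, the bottom about 12 N.
- lever_grip (a point): Centre of the lever's grip, a black horizontal bar 18 mm thick and 52 mm long along the cleaner's y axis, on the end of the 100 mm arm. It moves with the lever; at rest it is about 43 mm higher than the pivot; free from above.
- lever_pivot (a point): Point on the lever's axis (the cleaner's y axis) beside the grip, 85 mm above the bench; the grip swings round it at 100 mm, on the cleaner's front (-x) side of it, and with the arm level lies at the same height.
- plug_box: Bystander: small upright carton 31 x 30 x 81 mm standing in front of the stand; origin at the centre of its underside. Leave it.
- feeler_gauge: Bystander: steel feeler gauge set 13 x 93 x 12 mm lying flat; origin at the centre of its underside. Leave it.

How it is judged:
By the outcome, as a careful person would: the job done as asked, in the order asked, and still so for the second after the job is handed in, while the arm keeps its last pose, push and grip.
It also fails if it takes over 54 s, if anything falls off the work surface, if the arm or the gripper's body presses on something with over 40 N, if the wrist force passes 120 N, or if a joint passes its speed limit or range.

## Working session

There is one attempt and no reset: what is moved stays moved. The work goes in short steps, Python scripts to look and compute and a tool call to move; the robot and the scene stay as the last step left them, time stands still between calls to the robot, and variables do not carry over. Pictures are saved under pics/ and viewed, at most 10 in all, crops included, and the job is handed in when it is done.

```bash
ls; mkdir -p pics; cat > h.py <<'E'
import numpy as np,cv2
from plant import r, imaging
def pts(c):
    z=c["z_map"];v,u=np.mgrid[:z.shape[0],:z.shape[1]]
    P=np.stack([(u-c["cx"])/c["fx"]*z,(v-c["cy"])/c["fy"]*z,z,np.ones_like(z)],-1)@np.array(c["cam_to_world"]).T
    P=P[...,:3];P[z==0]=np.nan
    return P
E
python3 - <<'E'
from h import *
s=r.get_state();print({k:np.round(s[k],3) for k in s},r.grip_depth)
ims=[]
for n in("scene","top"):
    c=imaging.capture(n);np.savez("c_"+n,**{k:np.array(c[k]) for k in c})
    cv2.imwrite(f"pics/{n}0.png",c["frame"][...,::-1]);print(n,np.round(c["cam_to_world"],3).tolist(),c["fx"])
E
```

```text
pics
plant.py
{'time_s': np.float64(0.0), 'joints': array([ 8.6063e+01,  2.0591e+01,  6.3300e-01, -2.1000e-02, -7.0135e+01,
       -1.6507e+01]), 'qd': array([ 0.022, -0.025, -0.058,  0.025,  0.087,  0.097]), 'joint_torque': array([ 0.0000e+00, -5.8271e+01,  2.9305e+01,  6.9980e+00,  7.0000e-03,
       -0.0000e+00]), 'tcp_pos': array([0.236, 0.632, 0.226]), 'eef_rot': array([ 1.79905e+02, -7.00000e-03, -2.04510e+01]), 'contact_force': array([-0.372, -0.286,  0.476]), 'moment': array([-0.01 ,  0.018,  0.044]), 'gripper_force': np.float64(0.0), 'gripper_width': np.float64(0.088)} 0.0188
scene [[0.759, 0.312, -0.572, 1.12], [0.651, -0.369, 0.663, -0.438], [-0.004, -0.876, -0.483, 0.569], [0.0, 0.0, 0.0, 1.0]] 462.63311027159506
top [[-0.022, -0.99, 0.137, 0.477], [-1.0, 0.022, 0.0, 0.165], [-0.003, -0.137, -0.991, 0.964], [0.0, 0.0, 0.0, 1.0]] 373.5240070717901
```

View pics/scene0.png

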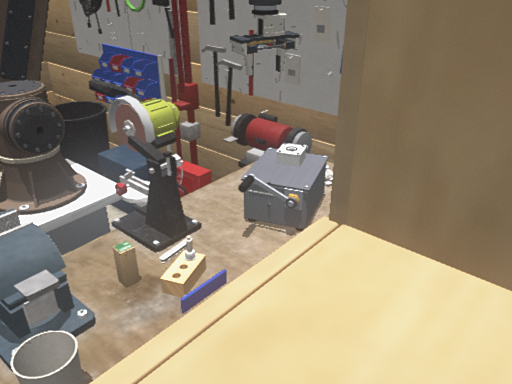

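View pics/top0.png

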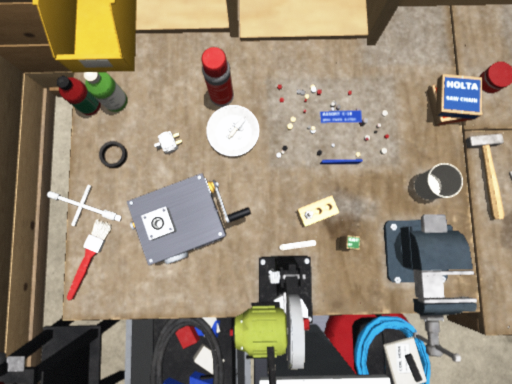

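```bash
python3 - <<'E'
from h import *
C={n:dict(np.load(f"c_{n}.npz")) for n in("scene","top")}
P={n:pts(C[n]) for n in C}
for n,l in (("top",[(158,223),(318,210),(212,187),(238,214),(178,200),(205,240),(290,300),(250,330),(285,265),(300,244),(348,242),(232,80),(175,258)]),):
    for u,v in l: print(n,u,v,np.round(P[n][v,u],3))
t=P["top"]
f=C["top"]["frame"]
a=cv2.resize(f[165:275,120:260],None,fx=4,fy=4,interpolation=2)
b=cv2.resize(f[190:255,275:365],None,fx=6,fy=6,interpolation=2)
W=np.zeros((600,0,3),np.uint8)
im=np.zeros((440,560+240,3),np.uint8);im[:,:560]=a
b=cv2.resize(f[190:256,285:365],(240,198),interpolation=2);im[:198,560:]=b
s=C["scene"]["frame"];im[200:440,560:]=cv2.resize(s[220:300,150:230],(240,240),interpolation=2)
cv2.imwrite("pics/crop1.png",im[...,::-1])
# height map of z>0.15 in area
z=t[...,2]
for v in range(150,384,13): print(v,' '.join('%4d'%(1000*x) if x==x else '  --' for x in z[v,100:400:14]))
E
```

```text
top 158 223 [0.531 0.382 0.116]
top 318 210 [ 0.563 -0.001  0.005]
top 212 187 [0.614 0.262 0.096]
top 238 214 [0.546 0.2   0.138]
top 178 200 [0.583 0.338 0.114]
top 205 240 [0.49  0.276 0.115]
top 290 300 [0.374 0.101 0.248]
top 250 330 [0.326 0.176 0.266]
top 285 265 [0.43  0.095 0.09 ]
top 300 244 [0.477 0.049 0.01 ]
top 348 242 [ 0.479 -0.055  0.081]
top 232 80 [0.922 0.216 0.   ]
top 175 258 [0.451 0.349 0.091]
150   18    3   -1    0    0   29   -2   -2    0    5    5    0    0   -2    0    0   -1    0   -4    0    0   -1
163   -1   -2    2    0   -3   -1    1    1    3    1   -1    3   -3    0    0    1   80   79   75    0   -1    0
176    0    0   -2    0    0    0   -3  116    0   -2   -1    3    0    0   -3   -1   -2    0   -2   -2   -1    0
189    1    1    0    1    2  115  113  115   96   -3    0   -1    0    2    0    0    4    0    0    0   -1    1
202    0   -2  113  112  114  112  113  113  113   -1   -1   -2    2    0   -2   -1   33    1    0   -2   -1   --
215    0   15   -1  112  142  123  112  113  115  130  135   -1   -2    0   -3   77   30   -1    0    0   -1 
[... 672 characters left out ...]
5    0   -3   -3
306    1    0    0    1    1    0    0   -1    0   -1    0  199  225   82  262    9    0   -1   -3    0    2    0
319   -1   -1   -1   -2 -652 -500 -500 -487 -583 -648  242  255  258  254  280   14 -840 -749 -720 -654 -518 -507
332 -641 -944 -537 -647 -651 -505 -565 -599 -501 -647  257  266  263  265  290 -680 -797 -720 -715 -505 -480 -598
345 -649 -945 -543 -639 -530 -645 -576 -645 -538 -641  251  262  263  262  289 -465 -470 -728 -706 -474 -601 -458
358 -649 -944 -542 -642 -520 -644 -641 -570 -584 -642 -756  232  272 -321  282 -316 -310 -308 -705 -493 -598 -447
371 -656 -940 -544 -645 -532 -638 -638 -640 -581 -644 -763 -847  278 -191 -193 -185 -183 -186 -180 -474 -592 -443
```

View pics/crop1.png

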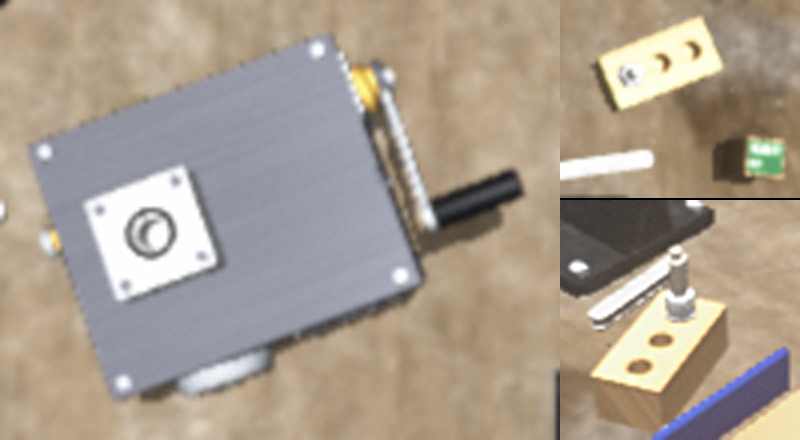

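```bash
python3 - <<'E'
from h import *
C={n:dict(np.load(f"c_{n}.npz")) for n in("scene","top")}
P={n:pts(C[n]) for n in C}
def reg(Q,x0,x1,y0,y1,z0,z1):
    m=(Q[...,0]>x0)&(Q[...,0]<x1)&(Q[...,1]>y0)&(Q[...,1]<y1)&(Q[...,2]>z0)&(Q[...,2]<z1);return Q[m]
def rect(q):
    return cv2.minAreaRect((q[:,:2]*1000).astype(np.float32)),len(q),np.median(q[:,2]).round(4)
for n in P:
    Q=P[n];print(n)
    for nm,b in dict(deck=(.4,.68,.22,.48,.108,.120),gland=(.48,.6,.33,.45,.138,.152),stand=(.5,.64,-.09,.08,.028,.039),plug=(.5,.64,-.02,.09,.055,.09),grip=(.48,.6,.13,.25,.10,.16),blue=(.6,.75,-.2,.1,.05,.1),box=(.44,.53,-.1,-.02,.05,.1)).items():
        q=reg(Q,*b)
        if len(q)>3: print(nm,rect(q),'med',np.median(q,0).round(4),'max',q.max(0).round(3),q.min(0).round(3))
E
```

```text
scene
deck (((545.5829467773438, 334.7822265625), (156.01632690429688, 209.53436279296875), 20.130081176757812), 2104, np.float64(0.1134)) med [0.563  0.3205 0.1134] max [0.646 0.457 0.12 ] [0.442 0.226 0.108]
gland (((530.2503051757812, 376.549560546875), (56.95946502685547, 61.165889739990234), 19.509563446044922), 288, np.float64(0.1433)) med [0.5329 0.373  0.1433] max [0.566 0.412 0.146] [0.498 0.339 0.138]
stand (((559.0480346679688, 3.6877593994140625), (48.9755744934082, 95.09123229980469), 20.215539932250977), 733, np.float64(0.0331)) med [ 0.5634 -0.0037  0.0331] max [0.598 0.055 0.038] [ 0.524 -0.046  0.028]
plug (((551.5410766601562, 28.149742126464844), (10.596025466918945, 10.178860664367676), 44.115882873535156), 75, np.float64(0.0696)) med [0.5527 0.0276 0.0696] max [0.556 0.035 0.083] [0.546 0.024 0.057]
grip (((549.0315551757812, 210.43875122070312), (103.63060760498047, 77.99358367919922), 1.7065632343292236), 352, np.float64(0.1238)) med [0.5543 0.2274 0.1238] max [0.6   0.25  0.138] [0.496 0.171 0.1  ]
blue (((675.728759765625, -49.32267379760742), (99.80912780761
[... 1110 characters left out ...]
d [0.5468 0.0314 0.0756] max [0.552 0.035 0.084] [0.542 0.026 0.056]
grip (((545.4730224609375, 211.03985595703125), (106.66957092285156, 76.18657684326172), 0.07683810591697693), 392, np.float64(0.1297)) med [0.5405 0.2245 0.1297] max [0.599 0.249 0.14 ] [0.492 0.173 0.102]
blue (((672.1924438476562, -49.058006286621094), (8.559050559997559, 98.18854522705078), 0.3638317286968231), 209, np.float64(0.0843)) med [ 0.67   -0.0498  0.0843] max [0.677 0.    0.092] [ 0.668 -0.098  0.062]
box (((477.2127685546875, -66.61748504638672), (30.250043869018555, 30.41973114013672), 83.60511779785156), 203, np.float64(0.0796)) med [ 0.4768 -0.0633  0.0796] max [ 0.494 -0.05   0.084] [ 0.462 -0.081  0.051]
```

The rows are not in the units I measure in: shifts go in shares of 0.6 m and turns go in shares of 60 degrees. I convert before sending: 0.37 m / 0.6 = 0.6167, 0.152 m / 0.6 = 0.2533, -40.4 degrees / 60 = -0.6733.

```bash
cat >> h.py <<'E'
from scipy.spatial.transform import Rotation as Ro
def to(p,yaw=None):
    s=r.get_state();R=Ro.from_euler('xyz',s["eef_rot"],degrees=True)
    d=R.inv().apply(np.array(p)-s["tcp_pos"]);w=np.zeros(3)
    if yaw is not None: w=(R.inv()*Ro.from_euler('xyz',[180,0,yaw],degrees=True)).as_rotvec(degrees=True)
    print('d',d.round(4),'rot',w.round(2),'n',np.linalg.norm(d)/.0417,np.linalg.norm(w)/7.16)
E
```

Emit:
drive_effector(increments={"moves":[[0.0333, 0.0167, 0, 0, 0, 0], [0.1, 0.0333, -0.0167, 0, 0, -0.0833], [0.1667, 0.0667, -0.0333, 0, 0, -0.1667], [0.2333, 0.0917, -0.0333, 0, 0, -0.25], [0.3, 0.1167, -0.04, 0, 0, -0.3333], [0.3667, 0.15, -0.04, 0, 0, -0.4167], [0.4333, 0.1833, -0.04, 0, 0, -0.5], [0.5, 0.2083, -0.04, 0, 0, -0.5833], [0.55, 0.2333, -0.04, 0, 0, -0.6667], [0.5833, 0.2417, -0.04, 0, 0, -0.6733], [0.6083, 0.25, -0.04, 0, 0, -0.6733], [0.6167, 0.2533, -0.04, 0, 0, -0.6733]]}, aperture=0.05)

```text
time_s: 1.1
tcp_pos: [0.531, 0.3586, 0.2499]
eef_rot: [180.0, 0.1, 19.8]
contact_force: [-0.3, 0.9, -0.8]
gripper_width: 0.0499
gripper_force: 0.0
```

```bash
python3 - <<'E'
from h import *
print(np.round(r.get_state()["joints"],1));to([.548,.030,.16],20)
E
```

```text
[ 51.4  16.6  -1.9   0.  -71.5  58.3]
d [-0.0952  0.3148  0.0902] rot [ 0.04  0.05 -0.21] n 8.179200694453122 0.03038186322669106
```

```bash
python3 - <<'E'
from h import *
c=imaging.capture("wrist");cv2.imwrite("pics/w1.png",c["frame"][...,::-1]);Q=pts(c)
np.savez("c_w1",**{k:np.array(c[k]) for k in c})
m=(Q[...,2]>.138)&(Q[...,2]<.15)&(Q[...,0]>.47)&(Q[...,0]<.6)&(Q[...,1]>.32)&(Q[...,1]<.43)
q=Q[m];print(len(q));
if len(q)>9: print(cv2.minAreaRect((q[:,:2]*1000).astype(np.float32)),np.median(q[:,2]))
E
```

```text
3416
((530.2659912109375, 375.5394287109375), (55.87006378173828, 56.01128387451172), 19.98003387451172) 0.1430813276188841
```

Emit:
drive_effector(increments={"moves":[[-0.0167, 0.0333, 0, 0, 0, 0], [-0.0333, 0.1, 0, 0, 0, 0], [-0.0533, 0.1667, 0, 0, 0, 0], [-0.0733, 0.2333, 0, 0, 0, 0], [-0.0933, 0.3, 0.0167, 0, 0, 0], [-0.1133, 0.3667, 0.05, 0, 0, 0], [-0.1317, 0.425, 0.0833, 0, 0, 0], [-0.145, 0.475, 0.1167, 0, 0, 0], [-0.155, 0.5083, 0.1417, 0, 0, 0], [-0.1583, 0.525, 0.15, 0, 0, 0], [-0.1583, 0.525, 0.15, 0, 0, 0]]})

```text
time_s: 2.07
tcp_pos: [0.5465, 0.031, 0.159]
eef_rot: [-180.0, 0.2, 19.9]
contact_force: [0.2, 0.6, 0.5]
gripper_width: 0.0501
gripper_force: 0.0
```

```bash
python3 - <<'E'
from h import *
c=imaging.capture("wrist");cv2.imwrite("pics/w2.png",c["frame"][...,::-1]);Q=pts(c)
np.savez("c_w2",**{k:np.array(c[k]) for k in c})
m=(Q[...,2]>.052)&(Q[...,2]<.09)&(abs(Q[...,0]-.548)<.04)&(abs(Q[...,1]-.03)<.04)
q=Q[m];print(len(q))
if len(q)>9: print(cv2.minAreaRect((q[:,:2]*1000).astype(np.float32)),np.median(q,0),q[:,2].max())
m=(Q[...,2]>.028)&(Q[...,2]<.039)&(abs(Q[...,0]-.558)<.07)&(abs(Q[...,1])<.07)
q=Q[m];print(cv2.minAreaRect((q[:,:2]*1000).astype(np.float32)),len(q))
w=np.hstack([cv2.imread("pics/w1.png"),cv2.imread("pics/w2.png")]);cv2.imwrite("pics/w12.png",cv2.resize(w,(800,300),interpolation=3))
E
```

```text
227
((550.3096923828125, 28.88542938232422), (9.897773742675781, 10.804383277893066), 10.998863220214844) [0.55222861 0.02963341 0.07497765] 0.08391003419634396
((559.0966186523438, 2.140117645263672), (46.82245635986328, 92.11119079589844), 20.587963104248047) 3561
```

View pics/w12.png

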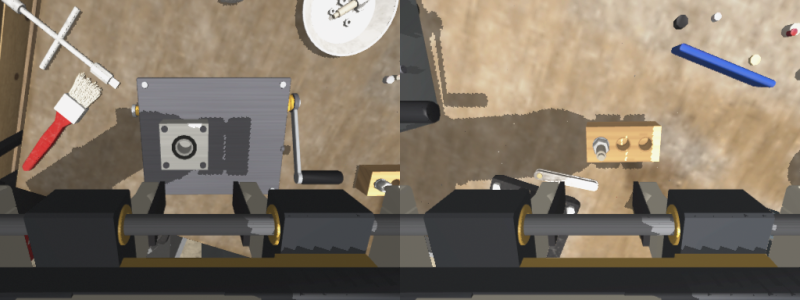

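```bash
python3 - <<'E'
from h import *
to([.5492,.0292,.053],20)
E
```

```text
d [0.0008 0.0034 0.1072] rot [ 0.01  0.06 -0.1 ] n 2.5728378763708704 0.016708458537890252
```

In the tool's units: 0.107 m / 0.6 = 0.1783, 0.0015 m / 0.6 = 0.0025.

Emit:
drive_effector(increments={"moves":[[0.0017, 0.005, 0.0167, 0, 0, 0], [0.0025, 0.005, 0.05, 0, 0, 0], [0.0025, 0.005, 0.0833, 0, 0, 0], [0.0025, 0.005, 0.1167, 0, 0, 0], [0.0025, 0.005, 0.1417, 0, 0, 0], [0.0025, 0.005, 0.1617, 0, 0, 0], [0.0025, 0.005, 0.1733, 0, 0, 0], [0.0025, 0.005, 0.1783, 0, 0, 0], [0.0025, 0.005, 0.1783, 0, 0, 0]]})

```text
time_s: 2.87
tcp_pos: [0.5501, 0.0308, 0.0533]
eef_rot: [180.0, 0.0, 20.0]
contact_force: [-1.3, -0.2, 0.3]
gripper_width: 0.0498
gripper_force: 0.0
```

Emit:
drive_effector(increments={"moves":[[0, 0, 0, 0, 0, 0], [0, 0, 0, 0, 0, 0], [0, 0, 0, 0, 0, 0], [0, 0, 0, 0, 0, 0], [0, 0, 0, 0, 0, 0], [0, 0, 0, 0, 0, 0], [0, 0, 0, 0, 0, 0], [0, 0, 0, 0, 0, 0]]}, aperture=0.0, grip_n=25)

```text
time_s: 3.53
tcp_pos: [0.5501, 0.0299, 0.0537]
eef_rot: [180.0, -0.0, 20.0]
contact_force: [-0.4, -0.2, 1.9]
gripper_width: 0.0104
gripper_force: 25.0
```

In the tool's units: -0.187 m / 0.6 = -0.3117, -0.182 m / 0.6 = -0.3033.

Emit:
drive_effector(increments={"moves":[[0, 0, -0.0083, 0, 0, 0], [0, 0, -0.025, 0, 0, 0], [0, 0, -0.05, 0, 0, 0], [0, 0, -0.0833, 0, 0, 0], [0, 0, -0.125, 0, 0, 0], [0, 0, -0.1667, 0, 0, 0], [0, 0, -0.2083, 0, 0, 0], [0, 0, -0.25, 0, 0, 0], [0, 0, -0.2833, 0, 0, 0], [0, 0, -0.3033, 0, 0, 0], [0, 0, -0.3117, 0, 0, 0], [0, 0, -0.3117, 0, 0, 0]]})

```text
time_s: 4.53
tcp_pos: [0.5505, 0.0301, 0.2424]
eef_rot: [-180.0, -0.2, 20.0]
contact_force: [0.0, 0.9, -0.4]
gripper_width: 0.0101
gripper_force: 25.0
```

```bash
python3 - <<'E'
from h import *
to([.5305,.3765,.24],20)
c=imaging.capture("wrist");cv2.imwrite("pics/w3.png",c["frame"][...,::-1])
E
```

```text
d [ 0.0995 -0.3324  0.0027] rot [-0.   -0.17 -0.04] n 8.320065025802132 0.023923923265799046
```

View pics/w3.png

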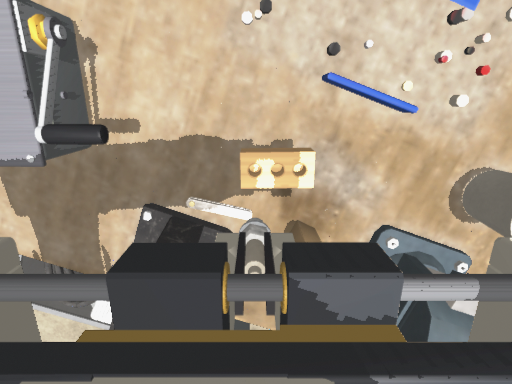

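In the tool's units: -0.3324 m / 0.6 = -0.554, -0.327 m / 0.6 = -0.545.

Emit:
drive_effector(increments={"moves":[[0.0083, -0.0333, 0, 0, 0, 0], [0.025, -0.0833, 0, 0, 0, 0], [0.0467, -0.15, 0, 0, 0, 0], [0.0667, -0.2167, 0, 0, 0, 0], [0.0867, -0.2833, 0, 0, 0, 0], [0.1067, -0.35, 0, 0, 0, 0], [0.1267, -0.4167, 0, 0, 0, 0], [0.1433, -0.475, 0, 0, 0, 0], [0.155, -0.5167, 0, 0, 0, 0], [0.1633, -0.545, 0, 0, 0, 0], [0.1658, -0.554, 0.005, 0, 0, 0], [0.1658, -0.554, 0.005, 0, 0, 0]]})

```text
time_s: 5.58
tcp_pos: [0.5293, 0.3769, 0.2353]
eef_rot: [179.9, 0.2, 20.0]
contact_force: [-0.2, -0.8, -0.3]
gripper_width: 0.0105
gripper_force: 25.0
```

Emit:
drive_effector(increments={"moves":[[0, 0, 0.0133, 0, 0, 0], [0, 0, 0.0333, 0, 0, 0], [0, 0, 0.05, 0, 0, 0], [0, 0, 0.055, 0, 0, 0], [0, 0, 0.055, 0, 0, 0], [0, 0, 0.055, 0, 0, 0]]})

```text
time_s: 6.08
tcp_pos: [0.5303, 0.3758, 0.2044]
eef_rot: [180.0, 0.0, 19.9]
contact_force: [-0.0, 0.9, 0.3]
gripper_width: 0.0104
gripper_force: 25.0
```

```bash
python3 - <<'E'
from h import *
to([.5305,.3765,.163],20)
c=imaging.capture("wrist");d=imaging.capture("scene")
a=cv2.resize(c["frame"][130:280,180:330],(400,400),interpolation=2)
b=cv2.resize(d["frame"][110:190,250:330],(400,400),interpolation=2)
cv2.imwrite("pics/w4.png",np.hstack([a,b])[...,::-1])
for n,c in(("w",c),("s",d)):
    Q=pts(c)
    for z0,z1 in((.170,.18),(.18,.2),(.145,.165),(.138,.148)):
        m=(Q[...,2]>z0)&(Q[...,2]<z1)&(abs(Q[...,0]-.53)<.05)&(abs(Q[...,1]-.376)<.05);q=Q[m]
        if len(q)>5: print(n,z0,len(q),np.median(q,0).round(4),cv2.minAreaRect((q[:,:2]*1000).astype(np.float32)))
E
```

```text
d [ 0.0004 -0.0006  0.0414] rot [ 0.02  0.01 -0.08] n 0.9941464023999064 0.011359912497283856
w 0.17 35 [0.5355 0.3769 0.1719] ((534.6165771484375, 376.1476745605469), (3.773474931716919, 11.645803451538086), 18.594621658325195)
w 0.18 402 [0.5376 0.3773 0.1923] ((535.4290161132812, 376.2583923339844), (9.311347961425781, 19.773242950439453), 15.69963264465332)
w 0.145 72 [0.5456 0.3742 0.1454] ((539.6370849609375, 378.0243225097656), (34.0128288269043, 51.49402618408203), 23.3060245513916)
w 0.138 3584 [0.5396 0.3811 0.1431] ((534.8460083007812, 377.115234375), (46.361549377441406, 56.2505989074707), 19.560619354248047)
s 0.17 22 [0.5321 0.3723 0.1748] ((531.0034790039062, 373.0359802246094), (13.808246612548828, 7.029781818389893), 16.459470748901367)
s 0.18 69 [0.5344 0.3705 0.1907] ((534.0819091796875, 371.9405212402344), (19.14344024658203, 13.351907730102539), 45.43861389160156)
s 0.145 24 [0.5233 0.3678 0.1452] ((530.5901489257812, 373.9515075683594), (49.7162971496582, 55.245513916015625), 20.424699783325195)
s 0.138 287 [0.5334 0.3717 0.1432] ((531.1524047851562, 375.0215759277344), (57.369140625, 59.65836715698242), 21.13146209716797)
```

View pics/w4.png

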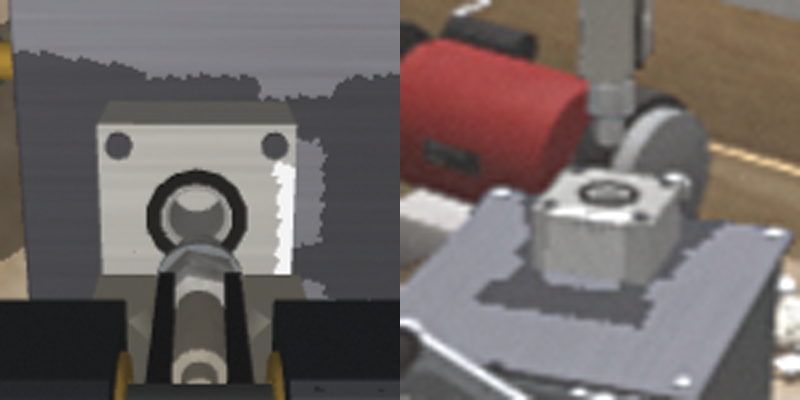

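In the tool's units: 0.027 m / 0.6 = 0.045, 0.025 m / 0.6 = 0.0417.

Emit:
drive_effector(increments={"moves":[[0.0008, -0.0015, 0.005, 0, 0, 0], [0.0008, -0.0015, 0.015, 0, 0, 0], [0.0008, -0.0015, 0.025, 0, 0, 0], [0.0008, -0.0015, 0.0333, 0, 0, 0], [0.0008, -0.0015, 0.0383, 0, 0, 0], [0.0008, -0.0015, 0.0417, 0, 0, 0], [0.0008, -0.0015, 0.045, 0, 0, 0], [0.0008, -0.0015, 0.045, 0, 0, 0]]})

```text
time_s: 6.85
tcp_pos: [0.5301, 0.3773, 0.1771]
eef_rot: [180.0, 0.0, 20.0]
contact_force: [0.1, 0.3, -0.7]
gripper_width: 0.0107
gripper_force: 25.0
```

In the tool's units: 0.0135 m / 0.6 = 0.0225, 0.0132 m / 0.6 = 0.022.

Emit:
drive_effector(increments={"moves":[[0, 0, 0.0033, 0, 0, 0], [0, 0, 0.0083, 0, 0, 0], [0, 0, 0.0133, 0, 0, 0], [0, 0, 0.0167, 0, 0, 0], [0, 0, 0.0192, 0, 0, 0], [0, 0, 0.0208, 0, 0, 0], [0, 0, 0.022, 0, 0, 0], [0, 0, 0.0225, 0, 0, 0]]})

```text
time_s: 7.52
tcp_pos: [0.5303, 0.3774, 0.164]
eef_rot: [180.0, 0.0, 20.0]
contact_force: [-0.1, -0.3, -0.4]
gripper_width: 0.0104
gripper_force: 25.0
```

In the tool's units: 0.0015 m / 0.6 = 0.0025, 0.001 m / 0.6 = 0.0017.

Emit:
drive_effector(increments={"moves":[[0, 0, 0.0008, 0, 0, 0], [0, 0, 0.0017, 0, 0, 0], [0, 0, 0.0025, 0, 0, 0], [0, 0, 0.0025, 0, 0, 0]]})

```text
time_s: 7.85
tcp_pos: [0.5305, 0.3775, 0.1637]
eef_rot: [-180.0, -0.1, 20.0]
contact_force: [-1.6, -1.5, 6.0]
gripper_width: 0.0103
gripper_force: 25.0
```

Emit:
drive_effector(increments={"moves":[[0, 0, 0, 0, 0, 0], [0, 0, 0, 0, 0, 0], [0, 0, 0, 0, 0, 0], [0, 0, 0, 0, 0, 0], [0, 0, 0, 0, 0, 0], [0, 0, 0, 0, 0, 0]]}, aperture=0.05)

```text
time_s: 8.35
tcp_pos: [0.5302, 0.3774, 0.1624]
eef_rot: [180.0, 0.0, 20.0]
contact_force: [-0.3, 0.2, 0.6]
gripper_width: 0.0449
gripper_force: 0.0
```

Emit:
drive_effector(increments={"moves":[[0, 0, -0.0083, 0, 0, 0], [0, 0, -0.025, 0, 0, 0], [0, 0, -0.05, 0, 0, 0], [0, 0, -0.0833, 0, 0, 0], [0, 0, -0.1083, 0, 0, 0], [0, 0, -0.125, 0, 0, 0], [0, 0, -0.1333, 0, 0, 0], [0, 0, -0.1333, 0, 0, 0]]})

```text
time_s: 9.02
tcp_pos: [0.5306, 0.3778, 0.2441]
eef_rot: [-179.9, -0.1, 20.0]
contact_force: [0.3, -0.2, 0.9]
gripper_width: 0.05
gripper_force: 0.0
```

```bash
python3 - <<'E'
from h import *
c=imaging.capture("wrist");d=imaging.capture("scene")
a=cv2.resize(c["frame"][20:220,120:400],(560,400),interpolation=2)
b=cv2.resize(d["frame"][110:190,270:318],(240,400),interpolation=2)
cv2.imwrite("pics/w5.png",np.hstack([a,b])[...,::-1])
for n,c in(("w",c),("s",d)):
    Q=pts(c)
    def show(nm,m):
        q=Q[m]
        if len(q)>5: print(n,nm,len(q),np.median(q,0).round(4),'zmax',q[:,2].max().round(4),cv2.minAreaRect((q[:,:2]*1000).astype(np.float32)))
    L=(Q-np.array([.5444,.3343,0]))
    y=Ro.from_euler('z',-20,degrees=True).apply(L.reshape(-1,3)).reshape(L.shape)
    show('plug',(abs(y[...,0])<.03)&(abs(y[...,1]-.037)<.03)&(y[...,2]>.163)&(y[...,2]<.205))
    show('gripbar',(y[...,1]<-.118)&(y[...,1]>-.2)&(abs(y[...,0])<.09)&(y[...,2]>.08)&(y[...,2]<.16))
E
```

```text
w plug 282 [0.5327 0.3771 0.1848] zmax 0.1935 ((530.848876953125, 376.83917236328125), (9.09048843383789, 10.855308532714844), 20.135372161865234)
w gripbar 631 [0.5522 0.1913 0.1347] zmax 0.1378 ((550.32666015625, 190.98831176757812), (15.43997573852539, 37.5224609375), 19.168704986572266)
s plug 61 [0.5316 0.3749 0.1768] zmax 0.1925 ((530.5671997070312, 376.2848205566406), (9.872602462768555, 12.704161643981934), 37.09035873413086)
s gripbar 126 [0.5541 0.1838 0.1332] zmax 0.1381 ((552.0783081054688, 190.03700256347656), (17.006628036499023, 39.3925895690918), 9.963789939880371)
```

View pics/w5.png

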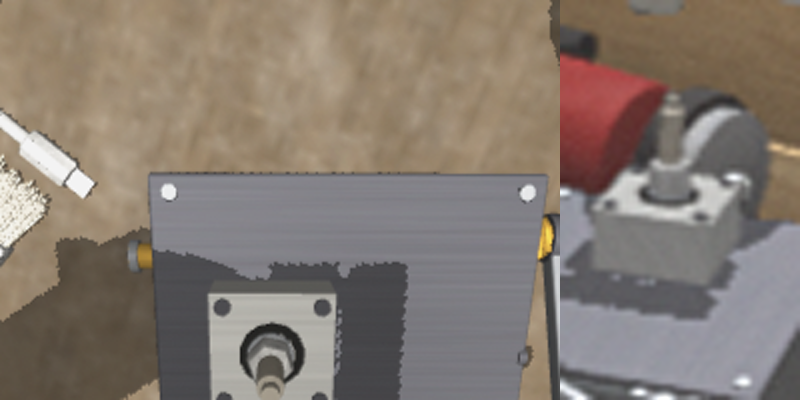

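```bash
python3 - <<'E'
from h import *
to([.549,.1945,.155],20)
E
```

```text
d [-0.0444  0.1783  0.0871] rot [ 0.    0.04 -0.05] n 4.8748909191770915 0.009331209561762114
```

In the tool's units: 0.178 m / 0.6 = 0.2967, 0.17 m / 0.6 = 0.2833.

Emit:
drive_effector(increments={"moves":[[-0.0083, 0.025, 0, 0, 0, 0], [-0.0217, 0.0833, 0, 0, 0, 0], [-0.0367, 0.15, 0, 0, 0, 0], [-0.0533, 0.2083, 0.0167, 0, 0, 0], [-0.065, 0.2583, 0.05, 0, 0, 0], [-0.0717, 0.2833, 0.0917, 0, 0, 0], [-0.0733, 0.2967, 0.125, 0, 0, 0], [-0.0733, 0.2967, 0.14, 0, 0, 0], [-0.0733, 0.2967, 0.145, 0, 0, 0], [-0.0733, 0.2967, 0.145, 0, 0, 0]]}, aperture=0)

```text
time_s: 9.95
tcp_pos: [0.5495, 0.1952, 0.1549]
eef_rot: [180.0, 0.1, 20.0]
contact_force: [0.2, 0.2, 0.6]
gripper_width: 0.0003
gripper_force: 0.0
```

```bash
python3 - <<'E'
from h import *
c=imaging.capture("wrist");d=imaging.capture("scene")
a=cv2.resize(c["frame"][60:300,100:400],(500,400),interpolation=2)
b=cv2.resize(d["frame"][140:230,230:297],(298,400),interpolation=2)
cv2.imwrite("pics/w6.png",np.hstack([a,b])[...,::-1])
to([.549,.1945,.14],20)
E
```

```text
d [-0.0017  0.0011  0.0164] rot [ 0.   -0.07  0.02] n 0.39605189660218626 0.009732667326833498
```

View pics/w6.png

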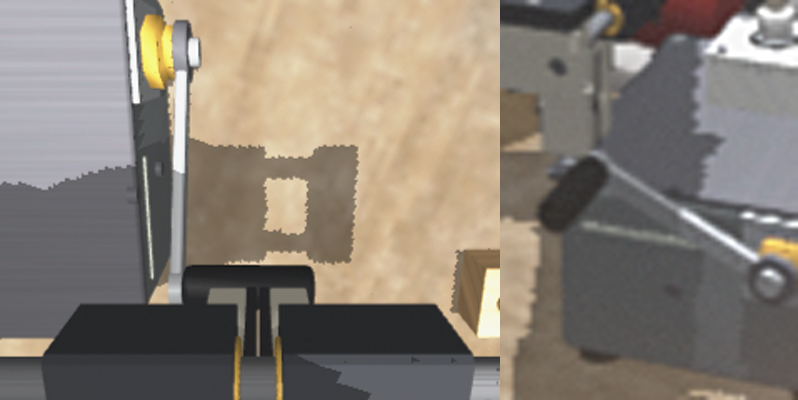

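In the tool's units: 0.031 m / 0.6 = 0.0517, 0.029 m / 0.6 = 0.0483.

Emit:
drive_effector(increments={"moves":[[0, 0, 0.0083, 0, 0, 0], [0, 0, 0.02, 0, 0, 0], [-0.0017, 0, 0.0283, 0, 0, 0], [-0.0033, 0, 0.035, 0, 0, 0], [-0.005, 0, 0.0417, 0, 0, 0], [-0.0067, 0, 0.0483, 0, 0, 0], [-0.0083, 0, 0.0517, 0, 0, 0], [-0.0083, 0, 0.0517, 0, 0, 0]]}, aperture=0, grip_n=20)

```text
time_s: 10.72
tcp_pos: [0.5442, 0.193, 0.1242]
eef_rot: [180.0, 0.1, 20.0]
contact_force: [-4.1, -1.2, 5.5]
gripper_width: 0.0007
gripper_force: 2.8
```

In the tool's units: 0.029 m / 0.6 = 0.0483, -0.005 m / 0.6 = -0.0083.

Emit:
drive_effector(increments={"moves":[[-0.0017, 0, 0.0067, 0, 0, 0], [-0.0033, 0, 0.015, 0, 0, 0], [-0.005, 0, 0.0233, 0, 0, 0], [-0.0067, 0, 0.0317, 0, 0, 0], [-0.0075, 0, 0.0383, 0, 0, 0], [-0.0083, 0, 0.0433, 0, 0, 0], [-0.0083, 0, 0.0467, 0, 0, 0], [-0.0083, 0, 0.0483, 0, 0, 0], [-0.0083, 0, 0.0483, 0, 0, 0]]})

```text
time_s: 11.47
tcp_pos: [0.5394, 0.1911, 0.0955]
eef_rot: [180.0, 0.1, 20.0]
contact_force: [-5.8, -1.1, 7.0]
gripper_width: 0.0007
gripper_force: 3.5
```

```bash
python3 - <<'E'
from h import *
for i in range(3): s=r.get_state();print(s["tcp_pos"].round(4),s["contact_force"].round(1))
c=imaging.capture("wrist");d=imaging.capture("scene")
for n,c in(("w",c),("s",d)):
    Q=pts(c);L=Q-np.array([.5444,.3343,0])
    y=Ro.from_euler('z',-20,degrees=True).apply(L.reshape(-1,3)).reshape(L.shape)
    m=(y[...,1]<-.1)&(y[...,1]>-.118)&(y[...,0]>-.09)&(y[...,0]<.06)&(y[...,2]>.06)&(y[...,2]<.14)
    q=y[m]
    if len(q)>9:
        for x0 in np.arange(-.07,.06,.01):
            k=q[(q[:,0]>x0)&(q[:,0]<x0+.01)]
            if len(k)>2: print(n,round(x0,3),len(k),'z',np.percentile(k[:,2],[10,50,90]).round(4),np.median(k[:,1]).round(3))
a=cv2.resize(imaging.capture("wrist")["frame"][60:300,100:400],(400,400),interpolation=2)
b=cv2.resize(d["frame"][140:230,230:320],(400,400),interpolation=2)
cv2.imwrite("pics/w7.png",np.hstack([a,b])[...,::-1])
E
```

```text
[0.5394 0.1911 0.0955] [-5.8 -1.1  7. ]
[0.5394 0.1911 0.0955] [-5.8 -1.1  7. ]
[0.5394 0.1911 0.0955] [-5.8 -1.1  7. ]
w -0.06 61 z [0.0908 0.0926 0.0936] -0.107
w -0.05 405 z [0.0854 0.0904 0.0922] -0.107
w -0.04 158 z [0.0838 0.0907 0.0917] -0.103
w -0.03 167 z [0.0839 0.0906 0.0915] -0.103
w -0.02 179 z [0.0841 0.0903 0.0914] -0.103
w -0.01 184 z [0.0844 0.0904 0.0913] -0.103
w 0.0 193 z [0.0845 0.0901 0.0912] -0.103
w 0.01 208 z [0.0835 0.0899 0.0909] -0.103
w 0.02 226 z [0.0835 0.09   0.091 ] -0.103
w 0.03 298 z [0.0825 0.0905 0.0948] -0.103
w 0.04 518 z [0.0871 0.092  0.097 ] -0.105
w 0.05 220 z [0.0828 0.0916 0.0952] -0.104
s -0.05 26 z [0.0827 0.0888 0.1329] -0.104
s -0.04 18 z [0.0819 0.0865 0.0901] -0.102
s -0.03 16 z [0.0832 0.0877 0.0911] -0.102
s -0.02 20 z [0.0821 0.0861 0.0905] -0.102
s -0.01 17 z [0.0824 0.0873 0.0907] -0.102
s 0.0 20 z [0.08   0.0867 0.0909] -0.102
s 0.01 20 z [0.0817 0.0864 0.0906] -0.102
s 0.02 20 z [0.0803 0.0846 0.0909] -0.101
s 0.03 29 z [0.0779 0.086  0.0916] -0.102
s 0.04 49 z [0.0753 0.0872 0.0945] -0.104
s 0.05 29 z [0.0778 0.086  0.0919] -0.103
```

View pics/w7.png

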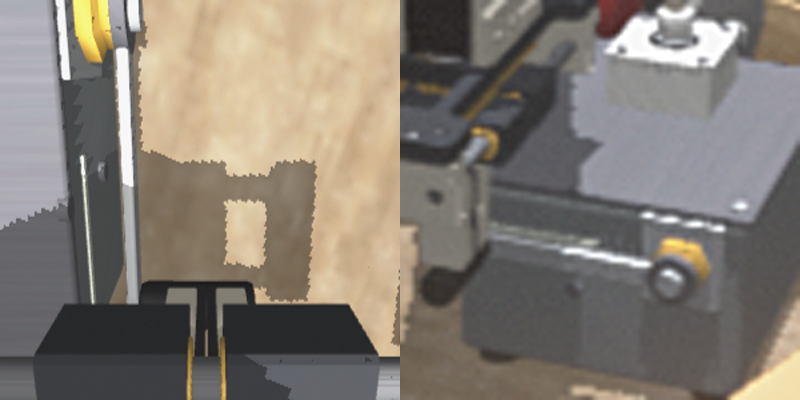

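In the tool's units: -0.0015 m / 0.6 = -0.0025, 0.0013 m / 0.6 = 0.0022.

Emit:
drive_effector(increments={"moves":[[-0.0008, 0, 0.0005, 0, 0, 0], [-0.0017, 0, 0.0012, 0, 0, 0], [-0.0025, 0, 0.0017, 0, 0, 0], [-0.0025, 0, 0.0022, 0, 0, 0], [-0.0025, 0, 0.0022, 0, 0, 0], [-0.0025, 0, 0.0022, 0, 0, 0], [-0.0025, 0, 0.0022, 0, 0, 0]]})

```text
time_s: 12.2
tcp_pos: [0.5393, 0.1911, 0.095]
eef_rot: [180.0, -0.1, 20.0]
contact_force: [-2.1, -1.8, 7.4]
gripper_width: 0.0005
gripper_force: 3.4
```

```bash
python3 - <<'E'
from h import *
c=imaging.capture("wrist");Q=pts(c);L=Q-np.array([.5444,.3343,0])
y=Ro.from_euler('z',-20,degrees=True).apply(L.reshape(-1,3)).reshape(L.shape)
m=(y[...,1]<-.1)&(y[...,1]>-.112)&(y[...,2]>.06)&(y[...,2]<.14);q=y[m]
X=[];Z=[]
for x0 in np.arange(-.04,.025,.005):
    k=q[(q[:,0]>x0)&(q[:,0]<x0+.005)];X.append(x0);Z.append(np.percentile(k[:,2],75))
print(np.polyfit(X,Z,1))
c=imaging.capture("scene");Q=pts(c);L=Q-np.array([.5444,.3343,0])
y=Ro.from_euler('z',-20,degrees=True).apply(L.reshape(-1,3)).reshape(L.shape)
k=y[(abs(y[...,0])<.04)&(abs(y[...,1]-.035)<.04)&(y[...,2]>.16)];print(k[k[:,2]<.197][:,2].max())
E
```

```text
[-0.00716954  0.0906065 ]
0.19255484685972105
```

In the tool's units: 0.0008 m / 0.6 = 0.0013, 0.0004 m / 0.6 = 0.0007.

Emit:
drive_effector(increments={"moves":[[0, 0, 0.0007, 0, 0, 0], [0, 0, 0.0013, 0, 0, 0], [0, 0, 0.0013, 0, 0, 0], [0, 0, 0.0013, 0, 0, 0], [0, 0, 0.0013, 0, 0, 0]]})

```text
time_s: 12.72
tcp_pos: [0.5393, 0.191, 0.0942]
eef_rot: [180.0, -0.0, 20.0]
contact_force: [-3.7, -1.4, 6.9]
gripper_width: 0.0005
gripper_force: 3.4
```

```bash
python3 -c "
from plant import r, imaging
print(r.close_job())"
```

```text
the job is handed in; nothing more can be done
None
```

The spark plug is seated fully home in the cleaner and released, the lever is held within about 0.01 rad of level by camera and fingertip height, and the job was handed in at 12.7 s; the hand-in returned no verdict.

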